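Load the TLC plate and click the spotting head into its notch

ROBOT

A 6-joint arm with a two-finger parallel gripper is mounted at the origin on the work surface. World frame = base frame: x ahead of the robot, y to its left, z up, the work surface at z = 0. Lengths are in m, angles in rad, forces in N, time in s.
With the tool pointing down it reaches from about 0.35 to 0.775 m from the base axis. Payload 7.3 kg.
Tool frame: the origin (TCP) lies at the very end of the fingers, on their centre line; the grasp point (between the pads) lies grip_point_offset behind it (grip_point_offset is the distance from the TCP to the grasp point, in m); z points along the fingers, y is the direction in which the jaws open and shut (so a half turn about z gives the same grasp; the last joint's range is limited). The gripper opens to 92 mm and grips with 3 to 60 N. Pads are 19 mm wide; open, the fingers measure 130 mm over their backs; the gripper's body (75 mm by 190 mm) begins 47 mm behind the grasp point.
Start: joints at [0.991, 0.342, 1.524, -0, 1.275, -0.146], TCP at [0.221, 0.476, 0.199] pointing down, gripper open.
Joint ranges: [-2.53, 2.53], [-0.77, 2.02], [0.04, 2.7], [-1, 4.14], [0.28, 2.66], [-3.11, 3.11]. Speed limits (rad/s): [2.57, 2.57, 3.14, 3.14, 3.14, 3.14].

INTERFACE

Orientations are given as [roll, pitch, yaw] about the fixed x, y, z axes, in that order (R = Rz(yaw) Ry(pitch) Rx(roll)).
In Python, from cell import * gives the robot as it stands.
- The arm moves only by the shell command python3 -m inch 'ROWS' [OPENING] [FORCE]. ROWS is JSON, a list that holds one entry, the list of rows, each a list of 4 numbers: the shift along the tool's x, y, z in mm, then the turn about the tool's z in rad. In form: [[[x, y, z, roll], ...]]. A call has 1 to 10 rows; each row shifts and turns the commanded pose from where the row before left it, along the tool's axes as they then stand; what a row does not reach is not made up. A row lasts 1/8 s, in which the tool goes at most 62.5 mm and 10.7 degrees, less where a joint would pass 70% of its speed; a pose out of reach is approached as far as the arm can. A call with a gripper value outside its range is refused whole. OPENING is the closure, from -1 (fully open) to 1 (shut), set as the call begins (- or left out, the last holds). The fingers move at their own pace and stop on an object; FORCE is the grip in N (left out, the last holds). Time passes only in rows, so rows that do not move let the fingers close. It gives the time, the measured TCP pose, the force and the opening at its end, in the units of the state.
- observe(): the state, without advancing time (a new reading comes with each control period).
- read_camera(name): name is "scene" or "top"; returns a dict with "img" (480x640x3 uint8, blue, green, red), "fx", "fy", "cx", "cy" (pixels), "eye" and "rotation" of the camera in the world. Camera axes: x right, y down, z forward; pixel columns grow to the right and rows downward; lengths in m; the calibration is good to about 2 mm. A picture is of the moment at which its call begins. There is no depth.
- hand_in(): hands the job in, once; it reports no verdict.
Trained networks look in the newest picture that a camera, given by its name, has taken for a name from the list of things; names that differ only in an ending like _2 or _b are one class to them, and where a whole thing is asked for, a point or a joint stands for the part that bears it (a point fixed in the world has none). Each returns a list of dicts, best first, with "conf" (0 to 1); they miss things now and then, are a little off and sometimes report something else, mostly with a low value. They report only what shows in the picture. A call takes as long as a camera call. They do not tell look-alikes from the thing itself.
- boxes_of(camera, label): "at" ([row, column] in pixels, amid what is visible of it).
- place_of(camera, label): "at" ([row, column] in pixels: a listed point, or the origin of a listed thing).
The state is a dict: "time": time; "qpos": joint angles; "qvel": joint speeds; "joint_efforts": joint torques, N m; "tool_pos": TCP position; "tool_rot": TCP orientation; "contact_force": force on the tool from outside, world axes, zero at the start; "torque": the same for the moment, N m; "opening": finger opening in m.
Only numpy, scipy, OpenCV 4.12 (cv2) and the standard library are available. Lean on these libraries where they do the work, as an engineer would, in place of code of your own. Each camera call takes 0.05 s, during which the arm holds its last target. There are 200 camera calls.

TASK

Load the plate on the TLC spotting stand: push the blue plate carrier flat along the bench into the stand's corner, snug against both the rear fence and the left side stop, without touching the white coating and without lifting the carrier. Then take the spotting head by its blue thumb grip, slide it along the rail from its parking end until its ball clicks into the notch of the red click stop, and finish while still holding the grip there, the head at rest in the notch. Leave the other things on the bench as they are.

Things in the scene. Friction and masses are not known exactly. Their poses are not given: they have to be found in the camera images.
- spotter: fixed white TLC spotting stand. Origin on the bench at the inner corner where the carrier belongs: x away from the robot, y left, z up. Fence face: plane x = 0, front of a 16 mm high base beam (x 0..50 mm, y -210..+150). Side stop face: plane y = 0, a bar 14 mm high (x -110..0 mm, y 0..14). The bench in front of the fence, right of the stop, is open
- rail_mid (a point): middle of the stand's aluminium rail, a bar 12 x 20 mm, 330 mm long along the stand's y, at x = 14 mm, y = -30 mm, z = 75 mm in the stand's frame. Its end posts (y -200 and +140 mm, x 0..34 mm, 18 mm wide) are 87 mm high
- carrier: loose blue square tray, 110 x 110 mm, 14 mm high, 0.36 to 0.6 kg with its plate. Origin at the centre of its underside, x and y along its sides. In place its origin is at x = -55, y = -55 mm in the stand's frame, axes parallel to the stand's. It starts in front of the fence and right of the corner, turned up to 0.3 rad from the stand's axes
- plate: white coated plate, 100 x 100 mm, fixed in the carrier, its top 2.5 mm below the carrier's rim. Origin 8 mm above the carrier's. Not to be touched
- head: spotting head on the rail, frame parallel to the stand's, origin at the centre of its thumb grip's foot, 95 mm above the bench, x = 14 mm in the stand's frame. Black carriage below the origin: 50 mm along the rail, x -17..+41 mm; capillary holder to x = -42 mm, clear of the carrier. Parked at the left (stand y +70..+100 mm); slides right (-y) to y = -160 mm, about 1 N friction
- head_grip (a point): middle of the head's blue thumb grip, 24 mm above the grip's foot, 119 mm above the bench. The grip is 18 mm (x) by 28 mm (y) by 38 mm high. Only the brass plunger barrel, 12 mm across, 26 mm behind the grip's centre, rises above the grip's foot, by 2.5 mm
- click_stop: red block, 26 mm long, with a black thumbscrew, fixed behind the rail, 25 to 85 mm right of the side stop face. Origin in its notch, midway between two steel pins, 72 mm above the bench; frame parallel to the stand's. The head's ball is in the notch when head and click stop have the same y along the rail
- notch (a point): the notch of the click stop (= its origin). Sliding from either side, the sprung ball meets the near pin 10 mm before the notch; it then takes about 8 N more until the ball is over that pin, 4.5 mm before the notch, whence it is drawn into the middle. About 7 N push it out again: the head can be pushed past the notch
- solvent_bottle: brown glass bottle, 64 mm across, 150 mm high, loose bystander. Origin at the centre of its underside
- capillary_beaker: small glass beaker of capillaries, 50 mm across, 50 mm high, loose bystander. Origin at the centre of its underside
- ferrule_bin: blue bin of small coloured parts, 160 x 110 x 60 mm, loose bystander. Origin at the centre of its underside
- vial_rack: grey rack of capped vials, 70 x 150 mm, 53 mm high, loose bystander. Origin at the centre of its underside
- developing_tank: glass developing tank with lid, 70 x 130 mm, 117 mm high, loose bystander. Origin at the centre of its underside
- spatula: steel laboratory spatula, 175 mm long, 4 mm thick, lying on the bench, loose bystander. Origin at the middle of its underside
- pencil: yellow pencil, 190 mm long, lying on the bench, loose bystander. Origin near the middle of its underside
Not all that is in view belongs to the job. Of the things that look like the carrier, take the one that is nearest to the robot's base at the start.

How it is judged:
On the way, in this order (a step that is already met when the one before it is completed fails the run):
1. the carrier sits in the stand's corner, within 4 mm of the fence and 4 mm of the side stop, square to them (x of carrier in the frame of spotter between -0.059 and -0.05 m and y of carrier in the frame of spotter between -0.059 and -0.05 m and angle between the x axis of carrier and the x axis of spotter, either way round below 0.05 rad and linear speed of carrier below 0.02 m/s), for 0.2 s.
2. the head's ball is in the notch of the click stop, within 2 mm, the grip held (y of head in the frame of click_stop between -0.002 and 0.002 m and contact force between the fingers and head above 2 N), for 0.2 s.
At the end, for the whole second after the job is handed in: The carrier is within 4 mm of both fence and side stop and 0.05 rad of square, at rest; the head is within 2 mm of the notch's middle, at rest, its grip still held between the fingers (over 2 N; point between the pads within 35 mm of the grip's middle, 18 mm seen from above) (all of step 2 and x of carrier in the frame of spotter between -0.059 and -0.05 m and y of carrier in the frame of spotter between -0.059 and -0.05 m and angle between the x axis of carrier and the x axis of spotter, either way round below 0.05 rad and linear speed of each of carrier, head below 0.01 m/s and distance between the grasp point and head_grip below 0.035 m and horizontal distance between the grasp point and head_grip below 0.018 m); the arm keeps its last pose, push and grip.
It fails at once if the white coating is touched by the robot (contact force between any of the fingers, the arm and plate above 0.3 N).
It fails at once if the carrier is lifted off the bench (10 mm) or tipped (0.15 rad) (height (world z) of carrier above 0.01 m or angle between carrier's own z axis and vertical above 0.15 rad).
It fails at once if another thing on the bench is disturbed (moved 20 mm) (distance of any of solvent_bottle, capillary_beaker, ferrule_bin, vial_rack, developing_tank, spatula, pencil from where it was at the start of the episode above 0.02 m).
It also fails if it takes over 64 s, if anything falls off the work surface, if the arm or the gripper's body presses on something with over 40 N, if the wrist force passes 120 N, or if a joint passes its speed limit or range.

## Working session

There is one attempt and no reset: what is moved stays moved. The work goes in short steps, Python scripts to look and compute and a shell command to move; the robot and the scene stay as the last step left them, time stands still between calls to the robot, and variables do not carry over. Pictures are saved under pics/ and viewed, about 8 in all and at most 12, crops included, and the job is handed in when it is done.

```bash
mkdir -p pics
cat > h.py <<'E'
from cell import *
import numpy as np, cv2
def ray(c,at):
    d=np.array([(at[1]-c["cx"])/c["fx"],(at[0]-c["cy"])/c["fy"],1.0])
    return np.array(c["eye"]), np.array(c["rotation"])@d
def onz(c,at,z):
    e,d=ray(c,at); return e+d*(z-e[2])/d[2]
def pix(c,p):
    q=np.array(c["rotation"]).T@(np.array(p)-np.array(c["eye"])); return [c["fy"]*q[1]/q[2]+c["cy"],c["fx"]*q[0]/q[2]+c["cx"]]
E
python3 - <<'E'
from h import *
print(observe())
Z=dict(spotter=0,rail_mid=.075,carrier=0,plate=.008,head=.095,head_grip=.119,click_stop=.072,notch=.072,solvent_bottle=0,capillary_beaker=0,ferrule_bin=0,vial_rack=0,developing_tank=0,spatula=0,pencil=0)
for n in("top","scene"):
    c=read_camera(n); cv2.imwrite(f"pics/{n}0.png",c["img"]); print(n,np.round(c["eye"],3),np.round(c["rotation"],2).tolist(),c["fx"])
    for l,z in Z.items():
        for r in place_of(n,l)[:3]:
            print(l,np.round(r["at"],1),round(r["conf"],2),np.round(onz(c,r["at"],z)[:2],4))
E
```

```text
{'time': 0.0, 'qpos': array([ 9.91007899e-01,  3.42719878e-01,  1.52499001e+00, -2.56767019e-05,
        1.27539032e+00, -1.46018450e-01]), 'qvel': array([-0.00051885, -0.00084792, -0.00148135,  0.00016188,  0.00089657,
        0.00163945]), 'joint_efforts': array([ 5.24770712e-04, -4.31241453e+01, -2.44216758e+01,  7.18942937e-02,
        5.60197723e-02, -1.19463689e-04]), 'tool_pos': array([0.22041034, 0.47601265, 0.19845589]), 'tool_rot': array([-3.14009757e+00, -1.95057820e-04,  2.70783002e+00]), 'contact_force': array([ 0.31536713, -0.12701234,  0.0510381 ]), 'torque': array([ 0.06203113,  0.04213318, -0.00977711]), 'opening': 0.09181217888520013}
top [ 0.556 -0.058  1.299] [-3.08, -0.02, -1.54] 494.75105119486733Traceback (most recent call last):
  File "<stdin>", line 8, in <module>
  File "h.py", line 7, in onz
    e,d=ray(c,at); return e+d*(z-e[2])/d[2]
                                       ~^^^
IndexError: invalid index to scalar variable.
```

```bash
cat > h.py <<'E'
from cell import *
import numpy as np, cv2
from scipy.spatial.transform import Rotation as Ro
def R(c): return Ro.from_euler("xyz",c["rotation"]).as_matrix()
def onz(c,at,z):
    d=R(c)@np.array([(at[1]-c["cx"])/c["fx"],(at[0]-c["cy"])/c["fy"],1.0])
    e=np.array(c["eye"]); return e+d*(z-e[2])/d[2]
def pix(c,p):
    q=R(c).T@(np.array(p)-np.array(c["eye"])); return [c["fy"]*q[1]/q[2]+c["cy"],c["fx"]*q[0]/q[2]+c["cx"]]
E
python3 - <<'E'
from h import *
Z=dict(spotter=0,rail_mid=.075,carrier=0,plate=.008,head=.095,head_grip=.119,click_stop=.072,notch=.072,solvent_bottle=0,capillary_beaker=0,ferrule_bin=0,vial_rack=0,developing_tank=0,spatula=0,pencil=0)
for n in("top","scene"):
    c=read_camera(n); cv2.imwrite(f"pics/{n}0.png",c["img"]); print(n,np.round(c["eye"],3),c["rotation"],c["fx"])
    for l,z in Z.items():
        for r in place_of(n,l)[:3]:
            print(l,np.round(r["at"],1),round(r["conf"],2),np.round(onz(c,r["at"],z)[:2],4))
E
```

```text
top [ 0.556 -0.058  1.299] [-3.075671   -0.0201236  -1.54144089] 494.75105119486733
spotter [221.8 232.7] 0.88 [0.6713 0.1292]
spotter [293.  433.5] 0.21 [ 0.5003 -0.4034]
rail_mid [216.5 241.1] 0.81 [0.6785 0.0981]
rail_mid [223.2 188.6] 0.47 [0.6578 0.2268]
carrier [161.9 206. ] 0.88 [0.8281 0.2059]
carrier [262.8 296.6] 0.84 [ 0.5688 -0.042 ]
carrier [257. 391.] 0.66 [ 0.5913 -0.2898]
plate [257.9 390.1] 0.85 [ 0.5887 -0.286 ]
plate [160.  200.4] 0.67 [0.831  0.2192]
plate [261.7 301.6] 0.63 [ 0.5719 -0.055 ]
head [221.9 193.1] 0.93 [0.6597 0.2114]
head_grip [223.5 182.7] 0.81 [0.653  0.2305]
click_stop [211.  246.8] 0.55 [0.693  0.0849]
notch [212.3 248. ] 0.51 [0.6898 0.0818]
solvent_bottle [298.8 120.6] 0.76 [0.4623 0.4104]
capillary_beaker [183.5 265.6] 0.68 [0.7756 0.0465]
ferrule_bin [210.8 114.7] 0.78 [0.6906 0.4383]
vial_rack [190.6 340.1] 0.71 [ 0.7631 -0.1511]
developing_tank [278.9 499.6] 0.86 [ 0.5422 -0.578 ]
developing_tank [210.5 249.2] 0.68 [0.7025 0.0871]
spatula [325.  160.7] 0.58 [0.398  0.3039]
pencil [294.4 436.4] 0.56 [ 0.4968 -0.4111]
scene [ 1.651 -0.528  1
[... 452 characters left out ...]
ad [208. 412.] 0.73 [0.6513 0.2142]
head_grip [204.  416.2] 0.76 [0.6608 0.2191]
click_stop [234.1 374.3] 0.67 [0.6829 0.0782]
click_stop [249.8 192.2] 0.51 [ 0.5437 -0.4151]
click_stop [236.6 381.9] 0.28 [0.6995 0.094 ]
notch [236.4 376. ] 0.66 [0.6925 0.0788]
solvent_bottle [170.9 433. ] 0.61 [0.4538 0.4165]
capillary_beaker [275.9 380.8] 0.89 [0.777  0.0588]
capillary_beaker [283.2 144.6] 0.3 [ 0.5493 -0.563 ]
ferrule_bin [220.5 478.8] 0.83 [0.7012 0.435 ]
vial_rack [292. 312.] 0.76 [ 0.7543 -0.1431]
developing_tank [283.4 144. ] 0.88 [ 0.5494 -0.5646]
developing_tank [251.6 194.5] 0.67 [ 0.4913 -0.4045]
spatula [169.5 395.8] 0.4 [0.4013 0.305 ]
pencil [249.7 195.3] 0.57 [ 0.4852 -0.4004]
```

View pics/top0.png

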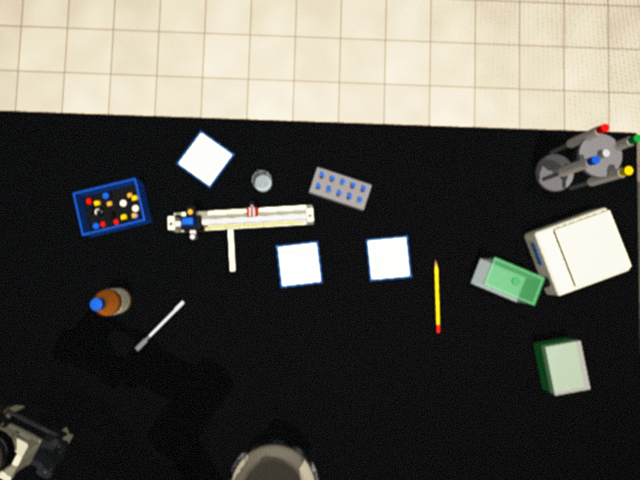

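View pics/scene0.png

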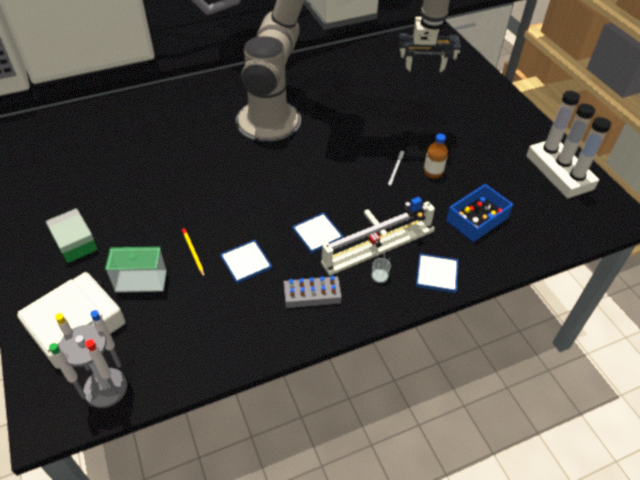

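Run:
```python
from h import *
c=read_camera("top"); im=c["img"]
crop=cv2.resize(im[190:300,155:335],None,fx=4.4,fy=4.4,interpolation=cv2.INTER_CUBIC); cv2.imwrite("pics/crop1.png",crop)
g=im.min(2)
def rect(x0,x1,y0,y1,z,th=110):
    m=np.zeros_like(g); m[y0:y1,x0:x1]=(g[y0:y1,x0:x1]>th)*255
    r=cv2.minAreaRect(cv2.findNonZero(m)); 
    B=[onz(c,[p[1],p[0]],z)[:2] for p in cv2.boxPoints(r)]
    print(np.round(r[0],1),np.round(r[1],1),np.round(np.mean(B,0),4)); 
    for i in range(4):
        d=B[(i+1)%4]-B[i]; print("  ",np.round(B[i],4),"len",round(np.hypot(*d),4),"ang",round(np.arctan2(d[1],d[0]),3))
print("carrier");rect(268,332,232,295,.0115)
print("bar");rect(222,245,236,280,.014)
hsv=cv2.cvtColor(im,cv2.COLOR_BGR2HSV)
m=((hsv[...,0]<10)|(hsv[...,0]>170))&(hsv[...,1]>120)&(hsv[...,2]>80); m[:200]=0;m[225:]=0;m[:,:235]=0;m[:,270:]=0
p=np.argwhere(m).mean(0); print("red",p,onz(c,p,.085))
m=(abs(hsv[...,0].astype(int)-112)<12)&(hsv[...,1]>120)&(hsv[...,2]>80); m[:205]=0;m[240:]=0;m[:,:160]=0;m[:,220:]=0
q=np.argwhere(m); p=q.mean(0); print("grip",p,len(q),onz(c,p,.133))
```

```text
carrier
[298.9 263.9] [41.  40.6] [ 0.5662 -0.0483]
   [0.6112 0.0118] len 0.1057 ang -1.425
   [ 0.6265 -0.0928] len 0.1065 ang -2.998
   [ 0.5211 -0.1081] len 0.1051 ang 1.714
   [ 0.5061 -0.004 ] len 0.1063 ang 0.149
bar
[231.2 253.5] [35.3  6.8] [0.5879 0.1277]
   [0.6326 0.1407] len 0.0175 ang -1.487
   [0.6341 0.1232] len 0.0915 ang -3.049
   [0.543  0.1148] len 0.0174 ang 1.653
   [0.5416 0.1322] len 0.0914 ang 0.093
red [210.60526316 252.81578947] [0.69298313 0.06868488 0.085     ]
grip [220.89344262 187.91803279] 122 [0.65841544 0.21515098 0.133     ]
```

View pics/crop1.png

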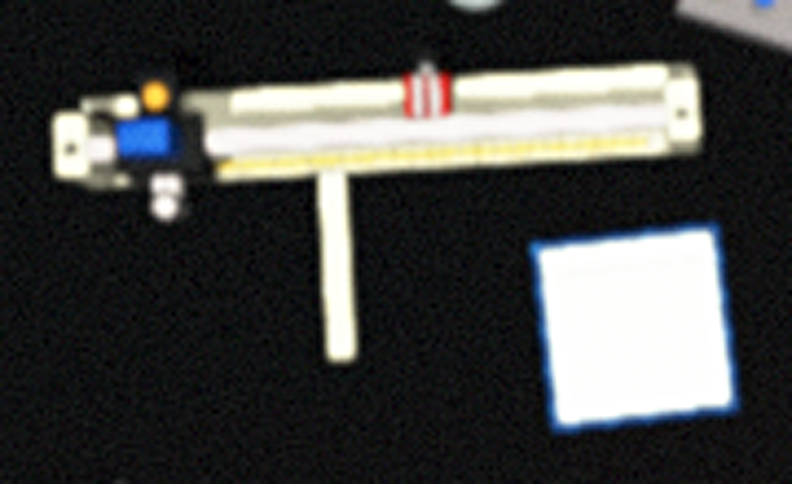

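Run:
```python
from h import *
c=read_camera("top")
f=lambda u,v,z: onz(c,[(v+.5)/4.4-.5+190,(u+.5)/4.4-.5+155],z)[:2]
L=f(71,147,.087);Rr=f(682,112,.087);d=L-Rr
yaw=np.arctan2(-d[0],d[1]); print("posts",L,Rr,np.hypot(*d),"yaw",yaw)
ex=np.array([np.cos(yaw),np.sin(yaw)]);ey=np.array([-ex[1],ex[0]])
mid=(L+Rr)/2; O=mid-.017*ex+.030*ey; print("origin from posts",O)
# bar front end center at (-.110,.007,.014); right front corner
b=f(342,357,.014); print("origin from bar",b+.110*ex-.007*ey)
n=f(428,95,.085)
for nm,p in(("red",n),("grip",np.array([.6584,.2152])),("carrier",np.array([.5662,-.0483])),("notch net",np.array([.691,.080]))): print(nm,(p-O)@ex,(p-O)@ey)
print("carrier target",O-.055*ex-.055*ey, "tank/tool rel")
```

```text
posts [0.65591028 0.26744137] [ 0.68613948 -0.07136097] 0.34014824725332227 yaw 0.08898804708846755
origin from posts [0.65142603 0.1264107 ]
origin from bar [0.65342756 0.12580678]
red 0.03491231489531901 -0.05883550275673125
grip 0.014837139359700383 0.08781819613563258
carrier -0.1004154567012841 -0.16644530714630432
notch net 0.035292835543870506 -0.049744024308866375
carrier target [0.60153154 0.06674044] tank/tool rel
```

```bash
cat >> h.py <<'E'
YAW=.089;O=np.array([.6525,.126])
def stand(p):
    d=np.array(p)[:2]-O; c,s=np.cos(YAW),np.sin(YAW); return np.round([1e3*(c*d[0]+s*d[1]),1e3*(-s*d[0]+c*d[1])],1)
def st():
    o=observe(); f=o["contact_force"]; c,s=np.cos(YAW),np.sin(YAW)
    print("t",round(o["time"],2),"stand",stand(o["tool_pos"]),"z",round(1e3*o["tool_pos"][2],1),"rot",np.round(o["tool_rot"],3),"F stand",np.round([c*f[0]+s*f[1],-s*f[0]+c*f[1],f[2]],1),"open",round(o["opening"],4),"q",np.round(o["qpos"],2))
if __name__=="__main__": print(grip_point_offset); st()
E
python3 -m inch '[[[0,0,0,-0.174],[0,0,0,-0.174],[0,0,0,-0.175],[-19,-49,0,0],[-19,-49,0,0],[-19,-49,0,0],[-19,-49,0,0],[-19,-49,0,0],[-19,-49,0,0],[-19,-49,0,0]]]' -0.3 20; python3 h.py
```

```text
time: 3.05
tool_pos: [0.3844, 0.1451, 0.1994]
tool_rot: [3.141, 0.001, -3.052]
contact_force: [0.9, 0.4, -0.2]
opening: 0.0596
0.0188
t 3.05 stand [-265.4   42.8] z 199.4 rot [ 3.141e+00  1.000e-03 -3.052e+00] F stand [ 0.9  0.3 -0.2] open 0.0596 q [ 0.17  0.13  1.81  0.    1.2  -1.49]
```

```bash
python3 -m inch '[[[-16,-42,0,0],[-16,-42,0,0],[-16,-42,0,0],[-16,-42,0,0],[-16,-41,0,0],[0,0,50,0],[0,0,50,0],[0,0,40,0],[0,0,0,0],[0,0,0,0]]]' ; python3 h.py
python3 - <<'E'
from h import *
c=read_camera("top"); im=c["img"]
cv2.imwrite("pics/crop2.png",cv2.resize(im[190:340,160:360],None,fx=4,fy=4,interpolation=cv2.INTER_CUBIC))
E
```

```text
time: 4.3
tool_pos: [0.4831, -0.0546, 0.0605]
tool_rot: [-3.141, 0.002, -3.052]
contact_force: [0.8, -0.6, 1.1]
opening: 0.0594
0.0188
t 4.3 stand [-184.8 -164.9] z 60.5 rot [-3.141e+00  2.000e-03 -3.052e+00] F stand [ 0.7 -0.7  1.1] open 0.0594 q [-0.27  0.44  1.82  0.    0.89 -1.93]
```

View pics/crop2.png

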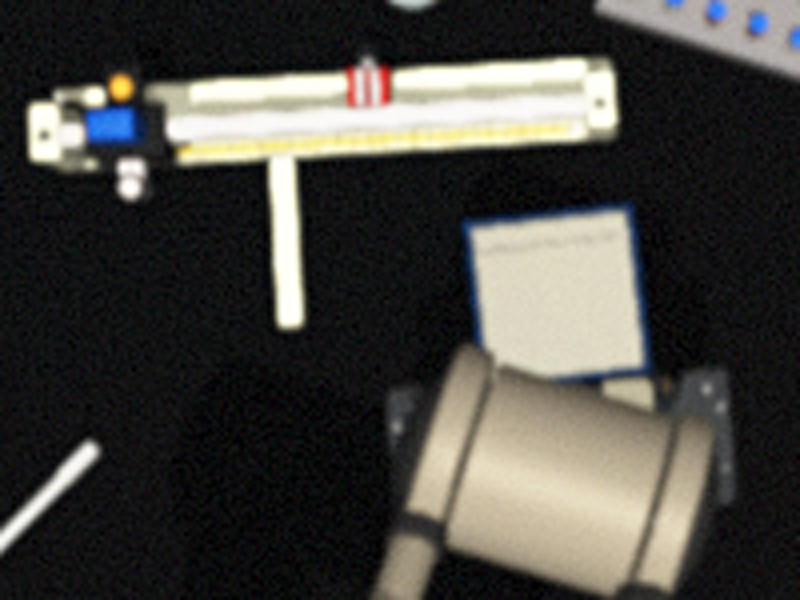

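```bash
python3 -m inch '[[[6,-1,0,0],[0,0,30,0],[0,0,25,0],[0,0,0,0],[-8,0,0,0],[-8,0,0,0],[-8,0,0,0],[-8,0,0,0],[0,0,0,0]]]' ; python3 h.py
```

```text
time: 5.48
tool_pos: [0.5087, -0.0531, 0.0042]
tool_rot: [-3.141, 0.001, -3.052]
contact_force: [-0.4, -0.1, -0.6]
opening: 0.0595
0.0188
t 5.47 stand [-159.2 -165.6] z 4.2 rot [-3.141e+00  1.000e-03 -3.052e+00] F stand [-0.5 -0.1 -0.6] open 0.0595 q [-0.25  0.56  1.79  0.    0.78 -1.91]
```

```bash
python3 -m inch '[[[-6,0,-1,0],[-6,0,0,0],[-6,0,0,0],[-6,0,0,0],[-6,0,0,0]]]' ; python3 h.py;  python3 -m inch '[[[-3,0,0,0],[-3,0,0,0],[-2,0,0,0]]]' ; python3 h.py
```

```text
time: 6.1
tool_pos: [0.5383, -0.0504, 0.0051]
tool_rot: [3.141, -0.0, -3.052]
contact_force: [0.4, -0.2, -0.1]
opening: 0.0595
0.0188
t 6.1 stand [-129.5 -165.5] z 5.1 rot [ 3.141 -0.    -3.052] F stand [ 0.4 -0.2 -0.1] open 0.0595 q [-0.24  0.6   1.71  0.    0.83 -1.9 ]
time: 6.48
tool_pos: [0.5459, -0.0497, 0.0051]
tool_rot: [3.142, -0.0, -3.052]
contact_force: [-0.3, 0.5, -0.3]
opening: 0.0595
0.0188
t 6.47 stand [-121.8 -165.5] z 5.1 rot [ 3.142 -0.    -3.052] F stand [-0.2  0.6 -0.3] open 0.0595 q [-0.23  0.61  1.69  0.    0.84 -1.89]
```

Run:
```python
from h import *
c=read_camera("scene"); im=c["img"]
cv2.imwrite("pics/crop3.png",cv2.resize(im[150:300,230:450],None,fx=3.6,fy=3.6,interpolation=cv2.INTER_CUBIC))
c=read_camera("top")
for n in("scene","top"):
    print([(np.round(r["at"]),r["conf"]) for r in place_of(n,"carrier")])
```

```text
[(array([264., 249.]), 0.94), (array([232., 318.]), 0.62)]
[(array([261., 386.]), 0.87), (array([264., 301.]), 0.76), (array([160., 205.]), 0.73), (array([292., 437.]), 0.68), (array([326., 161.]), 0.57)]
```

View pics/crop3.png

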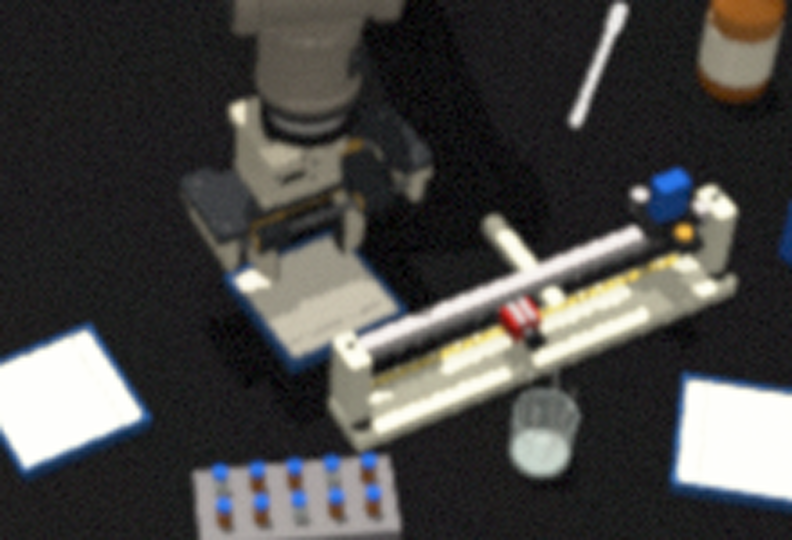

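Run:
```python
from h import *
c=read_camera("scene")
for u,v,z in((295,368,.0),(295,360,.014),(228,280,.014),(403,305,.014),(356,240,.014),(333,400,0),(360,447,0),(735,290,0)):
    p=onz(c,[(v+.5)/3.6-.5+150,(u+.5)/3.6-.5+230],z); print(u,v,stand(p))
```

```text
295 368 [ -50.1 -211.5]
295 360 [ -47.4 -213. ]
228 280 [-149.4 -222.5]
403 305 [ -58.5 -106.6]
356 240 [-140.2 -106. ]
333 400 [  -6.7 -199.8]
360 447 [  44.7 -203.3]
735 290 [ 44.9 156.7]
```

Run:
```python
from h import *
st()
cs,s=np.cos(YAW),np.sin(YAW)
W=lambda x,y,z:[O[0]+(cs*x-s*y)/1e3,O[1]+(s*x+cs*y)/1e3,z/1e3]
a=read_camera("scene");ia=a["img"].copy();b=read_camera("top");ib=b["img"].copy()
def crop(im,c,pts,r0,c0,h,w,k):
    o=cv2.resize(im[r0:r0+h,c0:c0+w],None,fx=k,fy=k,interpolation=cv2.INTER_CUBIC)
    for p,col in pts:
        r,q=pix(c,W(*p)); cv2.circle(o,(int((q+.5-c0)*k),int((r+.5-r0)*k)),3,col,-1)
    return o
o=observe()["tool_pos"]; x,y=stand(o)
pts=[((x,y+d,5),(0,0,255)) for d in(-30,-49,30,49)]+[((u,v,14),(0,255,0)) for u in(-110,0) for v in(y-55,y+55)]
A=crop(ia,a,pts,180,270,90,100,6);B=crop(ib,b,pts,200,240,90,100,6)
cv2.imwrite("pics/c4.png",np.hstack([A,B])[:, :1200]); cv2.imwrite("pics/c4.png",cv2.resize(np.hstack([A,B]),(800,360)))
```

```text
t 6.72 stand [-122.  -165.5] z 5.1 rot [ 3.141 -0.    -3.052] F stand [-0.3 -0.8  0.5] open 0.0596 q [-0.23  0.61  1.69  0.    0.84 -1.89]
```

View pics/c4.png

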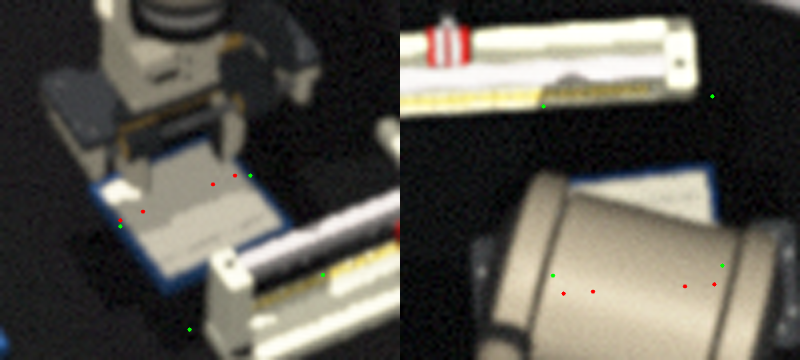

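Run:
```python
from h import *
a=read_camera("scene")
p=np.array([.2204,.476,.1985]);y=np.array([np.sin(2.708),-np.cos(2.708),0])
for k in(-.065,-.046,.046,.065): print(k,np.round(pix(a,p+k*y),1))
im=cv2.imread("pics/scene0.png"); 
A=cv2.resize(im[0:100,380:480],None,fx=4,fy=4,interpolation=cv2.INTER_CUBIC)
for k in(-.065,-.046,.046,.065):
    r,q=pix(a,p+k*y); cv2.circle(A,(int((q+.5-380)*4),int((r+.5)*4)),3,(0,0,255),-1)
im=a["img"]; B=cv2.resize(im[170:270,270:370],None,fx=4,fy=4,interpolation=cv2.INTER_CUBIC)
cs,s=np.cos(YAW),np.sin(YAW)
x0,y0=stand(observe()["tool_pos"])
for z in(5,25,45):
  for d in(-49,-30,30,49):
    r,q=pix(a,[O[0]+(cs*x0-s*(y0+d))/1e3,O[1]+(s*x0+cs*(y0+d))/1e3,z/1e3]); cv2.circle(B,(int((q+.5-270)*4),int((r+.5-170)*4)),2,(0,0,255),-1)
cv2.imwrite("pics/c5.png",np.hstack([A,B]))
```

```text
-0.065 [ 77.2 403.1]
-0.046 [ 77.4 408.8]
0.046 [ 78.3 436.5]
0.065 [ 78.5 442.2]
```

View pics/c5.png

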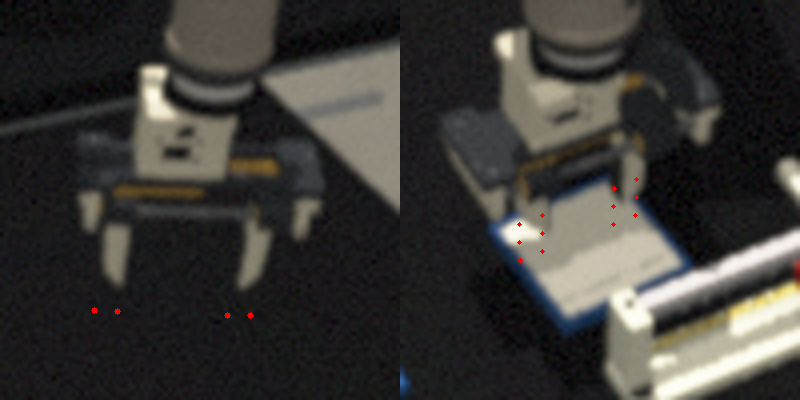

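```bash
python3 -m inch '[[[0,0,-20,0],[20,0,0,0],[30,0,0,0],[24,0,0,0],[0,0,20,0],[0,0,0,0]]]' ; python3 h.py;  python3 -m inch '[[[0,0,4,0],[0,0,3,0],[0,0,0,0]]]' ; python3 h.py
```

```text
time: 7.62
tool_pos: [0.4712, -0.0562, 0.0045]
tool_rot: [3.141, -0.002, -3.053]
contact_force: [0.5, 0.4, -0.3]
opening: 0.0599
0.0188
t 7.62 stand [-196.8 -165.3] z 4.5 rot [ 3.141e+00 -2.000e-03 -3.053e+00] F stand [ 0.6  0.4 -0.3] open 0.0599 q [-0.28  0.52  1.89  0.    0.74 -1.94]
time: 8.0
tool_pos: [0.4722, -0.0563, -0.0019]
tool_rot: [3.142, 0.0, -3.052]
contact_force: [-0.1, -0.2, 0.1]
opening: 0.0594
0.0188
t 8.0 stand [-195.8 -165.5] z -1.9 rot [ 3.142  0.    -3.052] F stand [-0.1 -0.2  0.1] open 0.0594 q [-0.28  0.53  1.9   0.    0.72 -1.94]
```

```bash
for i in 1 2; do python3 -m inch '[[[0,0,4,0],[0,0,0,0]]]' >/dev/null; python3 h.py; done; python3 -m inch '[[[0,0,3,0],[0,0,0,0]]]' >/dev/null; python3 h.py
```

```text
0.0188
t 8.25 stand [-196.  -165.5] z -6.1 rot [ 3.141 -0.    -3.052] F stand [ 0.6 -0.1 -0.4] open 0.0593 q [-0.28  0.53  1.9   0.    0.71 -1.94]
0.0188
t 8.5 stand [-196.1 -165.5] z -10.2 rot [ 3.141e+00 -1.000e-03 -3.052e+00] F stand [ 0.4 -0.   0.5] open 0.0592 q [-0.28  0.54  1.9   0.    0.7  -1.94]
0.0188
t 8.75 stand [-196.  -165.5] z -13.1 rot [ 3.141 -0.    -3.052] F stand [0.3 0.1 0.2] open 0.0596 q [-0.28  0.55  1.9   0.    0.69 -1.94]
```

```bash
python3 -m inch '[[[0,0,2,0],[0,0,0,0]]]' >/dev/null; python3 h.py;python3 -m inch '[[[0,0,2,0],[0,0,0,0]]]' >/dev/null; python3 h.py
```

```text
0.0188
t 9.0 stand [-196.  -165.5] z -15.0 rot [ 3.141 -0.    -3.052] F stand [ 0.1  0.5 -0.2] open 0.0596 q [-0.28  0.55  1.91  0.    0.69 -1.94]
0.0188
t 9.25 stand [-196.  -165.5] z -17.0 rot [ 3.141 -0.    -3.052] F stand [-0.1  0.3  0. ] open 0.0602 q [-0.28  0.56  1.91  0.    0.68 -1.94]
```

```bash
python3 -m inch '[[[0,0,2,0],[0,0,0,0]]]' >/dev/null; python3 h.py;python3 -m inch '[[[0,0,2,0],[0,0,0,0]]]' >/dev/null; python3 h.py
python3 - <<'E'
from h import *
a=read_camera("scene");im=a["img"]; B=cv2.resize(im[160:260,260:360],None,fx=5,fy=5,interpolation=cv2.INTER_CUBIC)
cs,s=np.cos(YAW),np.sin(YAW)
x0,y0=stand(observe()["tool_pos"])
for z in(0,):
  for d in(-49,-30,30,49):
    r,q=pix(a,[O[0]+(cs*x0-s*(y0+d))/1e3,O[1]+(s*x0+cs*(y0+d))/1e3,z/1e3]); cv2.circle(B,(int((q+.5-260)*5),int((r+.5-160)*5)),2,(0,0,255),-1)
cv2.imwrite("pics/c6.png",B)
E
```

```text
0.0188
t 9.5 stand [-196.  -165.5] z -19.0 rot [ 3.141 -0.    -3.052] F stand [0.1 0.5 0.4] open 0.0599 q [-0.28  0.56  1.91  0.    0.68 -1.94]
0.0188
t 9.75 stand [-196.  -165.5] z -21.0 rot [ 3.141 -0.    -3.052] F stand [ 0.2 -0.1  0.7] open 0.0598 q [-0.28  0.56  1.91  0.    0.67 -1.94]
```

View pics/c6.png

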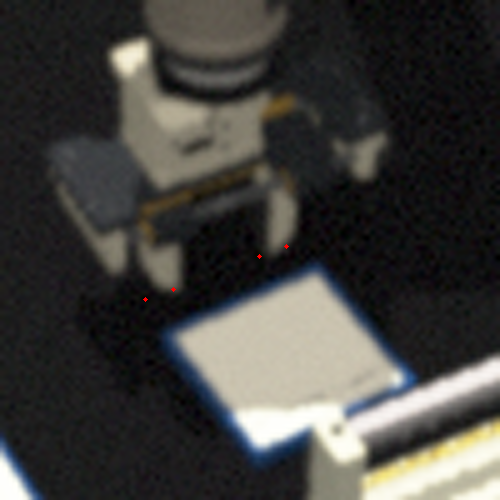

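```bash
python3 -m inch '[[[0,0,2,0],[0,0,0,0]]]' >/dev/null; python3 h.py;python3 -m inch '[[[0,0,1.5,0],[0,0,0,0]]]' >/dev/null; python3 h.py
```

```text
0.0188
t 10.05 stand [-196.  -165.5] z -23.0 rot [ 3.141 -0.    -3.052] F stand [ 0.   0.3 -0.4] open 0.0597 q [-0.28  0.57  1.91  0.    0.67 -1.94]
0.0188
t 10.3 stand [-196.  -165.5] z -24.5 rot [ 3.141 -0.    -3.052] F stand [ 0.2 -0.7 -0.4] open 0.0601 q [-0.28  0.57  1.91  0.    0.66 -1.94]
```

```bash
for i in 1; do python3 -m inch '[[[0,0,1.5,0],[0,0,0,0]]]' >/dev/null; python3 h.py; python3 -m inch '[[[0,0,1.5,0],[0,0,0,0]]]' >/dev/null; python3 h.py; done
```

```text
0.0188
t 10.55 stand [-195.9 -165.5] z -26.0 rot [ 3.141 -0.    -3.052] F stand [-0.2 -0.7 -0.1] open 0.0596 q [-0.28  0.57  1.91  0.    0.66 -1.94]
0.0188
t 10.8 stand [-195.8 -165.6] z -27.3 rot [-3.142  0.    -3.052] F stand [-0.4 -0.   2.1] open 0.0596 q [-0.28  0.57  1.91  0.    0.65 -1.94]
```

```bash
python3 -m inch '[[[0,0,-5,0],[-8,0,0,0],[-8,0,0,0],[-8,0,0,0],[-6,0,0,0],[-6,0,0,0]]]' >/dev/null; python3 h.py; python3 -m inch '[[[-6,0,0,0],[-6,0,0,0],[-6,0,0,0]]]' >/dev/null; python3 h.py
```

```text
0.0188
t 11.55 stand [-160.4 -165.1] z -22.7 rot [ 3.141e+00 -2.000e-03 -3.052e+00] F stand [-3.4 -0.1  0.3] open 0.0596 q [-0.25  0.61  1.81  0.    0.72 -1.91]
0.0188
t 11.93 stand [-141.5 -165.6] z -22.5 rot [ 3.142 -0.    -3.053] F stand [-2.2  0.6 -1.1] open 0.0595 q [-0.24  0.63  1.76  0.    0.75 -1.9 ]
```

Now it is pushing (about -2 to -3 N). On to the fence.

```bash
python3 -m inch '[[[-6,0,0,0],[-6,0,0,0],[-3,0,0,0]]]' >/dev/null; python3 h.py; python3 -m inch '[[[-2,0,0,0],[-2,0,0,0]]]' >/dev/null; python3 h.py;  python3 -m inch '[[[-2,0,0,0],[0,0,0,0]]]' >/dev/null; python3 h.py
```

```text
0.0188
t 12.3 stand [-126.5 -165.6] z -22.3 rot [-3.142  0.    -3.052] F stand [-2.7 -0.2  1.6] open 0.0599 q [-0.23  0.65  1.72  0.    0.78 -1.89]
0.0188
t 12.55 stand [-122.9 -165.5] z -22.3 rot [ 3.141 -0.    -3.052] F stand [-2.2  0.6 -0.1] open 0.0597 q [-0.23  0.65  1.71  0.    0.78 -1.89]
0.0188
t 12.8 stand [-120.5 -165.6] z -22.3 rot [-3.142e+00  1.000e-03 -3.052e+00] F stand [-0.8  0.  -0.8] open 0.0596 q [-0.23  0.65  1.7   0.    0.79 -1.89]
```

```bash
python3 -m inch '[[[-2,0,0,0],[0,0,0,0]]]' >/dev/null; python3 h.py; python3 -m inch '[[[-1.5,0,0,0],[0,0,0,0]]]' >/dev/null; python3 h.py
```

```text
0.0188
t 13.05 stand [-119.3 -165.5] z -22.4 rot [ 3.141e+00 -1.000e-03 -3.052e+00] F stand [-4.6 -1.   1.9] open 0.0598 q [-0.23  0.66  1.7  -0.    0.79 -1.89]
0.0188
t 13.3 stand [-119.3 -165.5] z -22.4 rot [ 3.141 -0.004 -3.052] F stand [-9.8 -1.2  6.5] open 0.0597 q [-0.23  0.66  1.69 -0.    0.79 -1.89]
```

```bash
python3 -m inch '[[[8,0,0,0],[8,0,-15,0],[0,-32,0,0],[0,-32,0,0],[0,-32,0,0],[-25,0,0,0],[-25,0,0,0],[-25,0,0,0],[0,0,10,0],[0,0,0,0]]]' 1 20 >/dev/null; python3 h.py
```

```text
0.0188
t 14.55 stand [ -60. -261.] z -18.3 rot [ 3.140e+00 -2.000e-03 -3.052e+00] F stand [ 0.4  0.5 -0.6] open 0.0007 q [-0.34  0.76  1.44  0.    0.94 -2.  ]
```

```bash
python3 -m inch '[[[0,0,4,0],[0,8,0,0],[0,8,0,0],[0,8,0,0],[0,8,0,0]]]' >/dev/null; python3 h.py; python3 -m inch '[[[0,8,0,0],[0,8,0,0],[0,8,0,0],[0,8,0,0]]]' >/dev/null; python3 h.py
```

```text
0.0188
t 15.18 stand [ -58.1 -229.4] z -21.1 rot [-3.141e+00  1.000e-03 -3.052e+00] F stand [-1.5 -3.7  0.1] open 0.0006 q [-0.3   0.75  1.47 -0.    0.92 -1.96]
0.0188
t 15.68 stand [ -58.2 -197.2] z -21.2 rot [-3.141  0.    -3.052] F stand [-0.2 -4.7  2.1] open 0.0005 q [-0.25  0.74  1.5  -0.    0.9  -1.91]
```

```bash
python3 -m inch '[[[0,8,0,0],[0,8,0,0],[0,8,0,0],[0,8,0,0],[0,8,0,0],[0,8,0,0],[0,6,0,0]]]' >/dev/null; python3 h.py; python3 -m inch '[[[0,4,0,0],[0,3,0,0],[0,0,0,0]]]' >/dev/null; python3 h.py
```

```text
0.0188
t 16.55 stand [ -58.3 -143. ] z -21.3 rot [ 3.142  0.    -3.052] F stand [-0.5 -5.8  4. ] open 0.0007 q [-0.16  0.73  1.52  0.    0.89 -1.82]
0.0188
t 16.93 stand [ -58.4 -136.2] z -21.4 rot [ 3.141  0.    -3.052] F stand [-0.5 -2.1  5.3] open 0.0004 q [-0.15  0.73  1.53  0.    0.89 -1.81]
```

```bash
python3 -m inch '[[[0,3,0,0],[0,2,0,0],[0,0,0,0]]]' >/dev/null; python3 h.py; python3 -m inch '[[[0,2,0,0],[0,0,0,0]]]' >/dev/null; python3 h.py
```

```text
0.0188
t 17.3 stand [ -58.4 -131.4] z -21.4 rot [ 3.141  0.    -3.052] F stand [-0.3 -3.7  4.6] open 0.0003 q [-0.14  0.73  1.53  0.    0.89 -1.8 ]
0.0188
t 17.55 stand [ -58.4 -129.5] z -21.4 rot [ 3.141  0.    -3.052] F stand [-0.9 -4.6  4.9] open 0.0005 q [-0.14  0.73  1.53  0.    0.88 -1.8 ]
```

```bash
python3 -m inch '[[[0,2,0,0],[0,0,0,0]]]' >/dev/null; python3 h.py; python3 -m inch '[[[0,1.5,0,0],[0,0,0,0]]]' >/dev/null; python3 h.py
```

```text
0.0188
t 17.8 stand [ -58.4 -127.5] z -21.4 rot [ 3.141  0.    -3.052] F stand [-1.6 -4.2  4.8] open 0.0004 q [-0.14  0.73  1.53  0.    0.88 -1.8 ]
0.0188
t 18.05 stand [ -58.4 -126.1] z -21.3 rot [ 3.142  0.    -3.052] F stand [-1.3 -5.1  3.8] open 0.0001 q [-0.13  0.73  1.53  0.    0.88 -1.79]
```

```bash
python3 -m inch '[[[0,2,0,0],[0,0,0,0]]]' >/dev/null; python3 h.py; python3 -m inch '[[[0,2,0,0],[0,0,0,0]]]' >/dev/null; python3 h.py
```

```text
0.0188
t 18.3 stand [ -58.4 -124. ] z -21.4 rot [ 3.141  0.    -3.052] F stand [-0.3 -4.7  4.8] open 0.0007 q [-0.13  0.73  1.53  0.    0.88 -1.79]
0.0188
t 18.55 stand [ -58.4 -122. ] z -21.4 rot [ 3.141  0.    -3.052] F stand [-1.3 -4.6  4.5] open 0.0007 q [-0.13  0.73  1.53  0.    0.88 -1.79]
```

Run:
```python
from h import *
c=read_camera("scene"); im=c["img"]
cv2.imwrite("pics/c7.png",cv2.resize(im[170:280,290:440],None,fx=5,fy=5,interpolation=cv2.INTER_CUBIC))
```

```text
(no output)
```

View pics/c7.png

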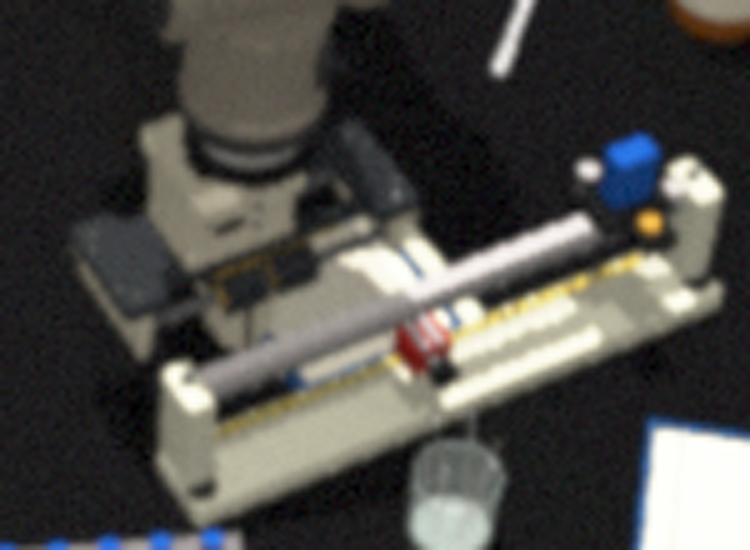

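```bash
python3 -m inch '[[[0,2,0,0],[0,0,0,0]]]' >/dev/null; python3 h.py; python3 -m inch '[[[0,1.5,0,0],[0,0,0,0]]]' >/dev/null; python3 h.py
```

```text
0.0188
t 18.85 stand [ -58.4 -120.8] z -21.4 rot [-3.141  0.    -3.052] F stand [-1.4 -7.4  4.8] open 0.0003 q [-0.13  0.73  1.53 -0.    0.88 -1.78]
0.0188
t 19.1 stand [ -58.3 -120.7] z -21.3 rot [-3.139  0.    -3.052] F stand [ -0.7 -12.4   4.6] open 0.0005 q [-0.12  0.73  1.53 -0.    0.88 -1.78]
```

```bash
python3 -m inch '[[[0,-6,0,0],[0,-8,0,0],[28,0,0,0],[28,0,0,0],[26,0,0,0],[0,26,0,0],[0,27,0,0],[0,27,0,0],[0,0,0,0]]]' >/dev/null; python3 h.py; python3 -m inch '[[[0,0,0,0],[0,0,0,0],[-6,0,0,0],[-6,0,0,0],[-4,0,0,0],[0,0,0,0]]]' -0.3 >/dev/null; python3 h.py
```

```text
0.0188
t 20.23 stand [-141.   -50.8] z -21.8 rot [ 3.141e+00 -1.000e-03 -3.050e+00] F stand [ 0.4 -0.6 -0. ] open 0.0005 q [-0.03  0.62  1.78  0.    0.74 -1.69]
0.0188
t 20.98 stand [-124.   -52.6] z -21.4 rot [ 3.142  0.    -3.052] F stand [-0.8 -0.  -0.7] open 0.0559 q [-0.03  0.64  1.74  0.    0.77 -1.69]
```

```bash
python3 -m inch '[[[-2,0,0,0],[-2,0,0,0],[0,0,0,0]]]' >/dev/null; python3 h.py; python3 -m inch '[[[-1.5,0,0,0],[0,0,0,0]]]' >/dev/null; python3 h.py
```

```text
0.0188
t 21.35 stand [-120.3  -52.5] z -21.4 rot [ 3.142  0.    -3.052] F stand [-0.   0.1  0.4] open 0.0594 q [-0.03  0.64  1.72  0.    0.77 -1.69]
0.0188
t 21.6 stand [-119.6  -52.5] z -21.5 rot [ 3.141e+00 -1.000e-03 -3.052e+00] F stand [-1.6 -0.5  1.8] open 0.0598 q [-0.02  0.64  1.72 -0.    0.78 -1.68]
```

```bash
python3 -m inch '[[[-1.5,0,0,0],[0,0,0,0]]]' >/dev/null; python3 h.py; python3 -m inch '[[[10,0,0,0],[15,0,0,0],[0,0,-55,0],[0,0,-55,0],[0,0,-55,0],[0,0,-40,0],[0,0,0,0]]]' -0.2 >/dev/null; python3 h.py
python3 - <<'E'
from h import *
c=read_camera("top"); im=c["img"]
cv2.imwrite("pics/c8.png",cv2.resize(im[190:300,155:335],None,fx=4.4,fy=4.4,interpolation=cv2.INTER_CUBIC))
E
```

```text
0.0188
t 21.85 stand [-119.5  -52.4] z -21.6 rot [ 3.141 -0.004 -3.052] F stand [-7.8 -1.   4.3] open 0.0597 q [-0.02  0.65  1.72 -0.    0.78 -1.68]
0.0188
t 22.73 stand [-140.3  -52.7] z 187.1 rot [-3.141  0.009 -3.052] F stand [-0.9 -1.1 -0.8] open 0.0551 q [-0.03  0.34  1.56  0.    1.23 -1.69]
```

View pics/c8.png

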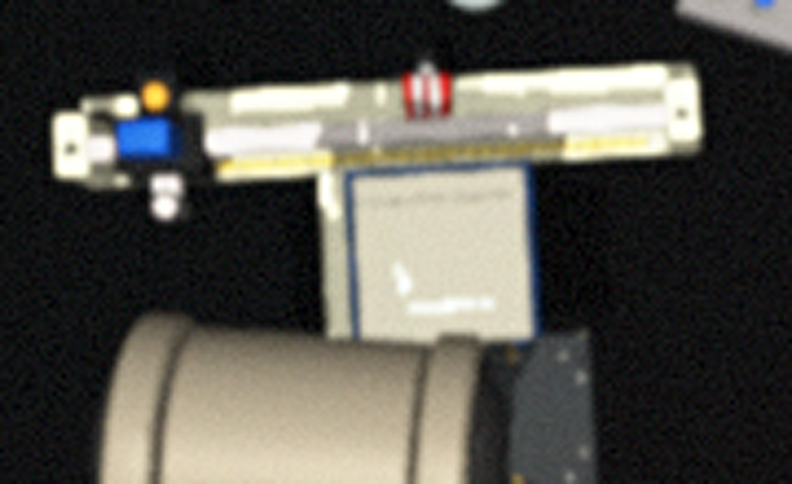

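```bash
python3 -m inch '[[[-31,28,0,0],[-31,28,0,0],[-31,29,0,0],[-31,29,0,0],[-30,28,0,0],[0,0,0,0],[0,0,0,0]]]' -0.4 >/dev/null; python3 h.py
```

```text
0.0188
t 23.65 stand [10.6 89. ] z 181.7 rot [-3.141e+00 -3.000e-03 -3.052e+00] F stand [-0.4  0.4  1.2] open 0.0642 q [ 0.21  0.67  1.02 -0.    1.45 -1.45]
```

```bash
python3 -m inch '[[[-3.5,0,20,0],[0,0,25,0],[0,0,25,0],[0,0,0,0],[0,0,0,0]]]' >/dev/null; python3 h.py
python3 - <<'E'
from h import *
c=read_camera("scene"); im=c["img"]
B=cv2.resize(im[150:260,360:460],None,fx=5,fy=5,interpolation=cv2.INTER_CUBIC)
cs,s=np.cos(YAW),np.sin(YAW)
x0,y0=stand(observe()["tool_pos"]);z=observe()["tool_pos"][2]*1e3+27
for d in(-32,32):
    r,q=pix(c,[O[0]+(cs*x0-s*(y0+d))/1e3,O[1]+(s*x0+cs*(y0+d))/1e3,z/1e3]); cv2.circle(B,(int((q+.5-360)*5),int((r+.5-150)*5)),2,(0,0,255),-1)
cv2.imwrite("pics/c9.png",B)
E
```

```text
0.0188
t 24.27 stand [15.4 88.9] z 115.0 rot [ 3.141e+00  2.000e-03 -3.053e+00] F stand [ 0.1 -0.5 -0.3] open 0.0644 q [ 0.21  0.72  1.11 -0.    1.31 -1.45]
```

View pics/c9.png

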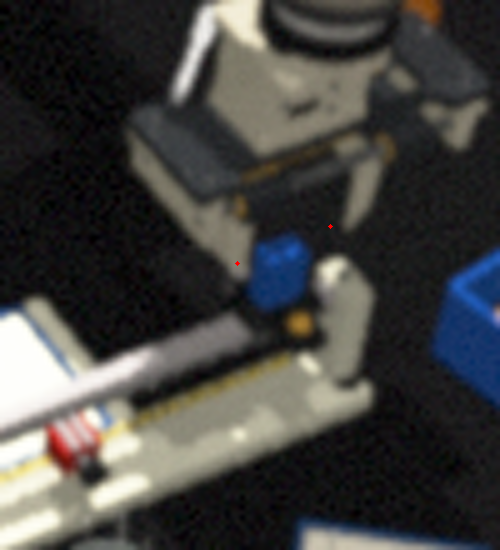

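```bash
python3 -m inch '[[[1,-5,0,0],[0,0,15,0],[0,0,12,0],[0,0,12,0],[0,0,0,0]]]' >/dev/null; python3 h.py; python3 -m inch '[[[0,0,0,0],[0,0,0,0],[0,0,0,0],[0,0,0,0],[0,0,0,0],[0,0,0,0]]]' 1 20 >/dev/null; python3 h.py
```

```text
0.0188
t 24.95 stand [13.1 84.5] z 72.7 rot [-3.141e+00 -3.000e-03 -3.052e+00] F stand [ 0.6 -0.7  0.1] open 0.0645 q [ 0.2   0.76  1.16  0.    1.23 -1.46]
0.0188
t 25.7 stand [14.3 84.6] z 75.1 rot [ 3.141e+00  1.000e-03 -3.052e+00] F stand [0.5 1.4 2. ] open 0.028 q [ 0.2   0.75  1.16  0.    1.23 -1.46]
```

```bash
python3 -m inch '[[[0,-10,0,0],[0,-14,0,0],[0,-14,0,0],[0,-14,0,0],[0,-14,0,0],[0,-14,0,0],[0,-14,0,0],[0,-14,0,0],[0,-10,0,0],[0,0,0,0]]]' - 30 >/dev/null; python3 h.py; for i in 1; do python3 -m inch '[[[0,-2,0,0],[0,-2,0,0],[0,0,0,0]]]' >/dev/null; python3 h.py; done
```

```text
0.0188
t 26.95 stand [ 14.6 -35.8] z 75.1 rot [-3.141e+00  1.000e-03 -3.054e+00] F stand [ 1.3 -0.7  4.9] open 0.0275 q [ 0.02  0.72  1.22 -0.    1.2  -1.64]
0.0188
t 27.32 stand [ 14.6 -38.8] z 75.0 rot [-3.141e+00  1.000e-03 -3.053e+00] F stand [1.8 0.1 4.9] open 0.0278 q [ 0.02  0.72  1.22 -0.    1.2  -1.64]
```

```bash
python3 -m inch '[[[0,-2,0,0],[0,-2,0,0],[0,0,0,0]]]' >/dev/null; python3 h.py;  for i in 1; do python3 -m inch '[[[0,-2,0,0],[0,0,0,0]]]' >/dev/null; python3 h.py; python3 -m inch '[[[0,-1.5,0,0],[0,0,0,0]]]' >/dev/null; python3 h.py; python3 -m inch '[[[0,-1.5,0,0],[0,0,0,0]]]' >/dev/null; python3 h.py; done
```

```text
0.0188
t 27.7 stand [ 14.6 -42.7] z 75.0 rot [-3.141e+00  1.000e-03 -3.053e+00] F stand [ 2.9 -0.1  5.8] open 0.0274 q [ 0.01  0.72  1.22 -0.    1.2  -1.65]
0.0188
t 27.95 stand [ 14.6 -44.7] z 75.0 rot [-3.141e+00  1.000e-03 -3.053e+00] F stand [2.1 0.3 5.2] open 0.0278 q [ 0.01  0.72  1.22 -0.    1.2  -1.65]
0.0188
t 28.2 stand [ 14.6 -46.1] z 75.1 rot [-3.141e+00  2.000e-03 -3.053e+00] F stand [1.9 0.2 5.3] open 0.0278 q [ 0.01  0.72  1.22 -0.    1.2  -1.65]
0.0188
t 28.45 stand [ 14.6 -47.1] z 75.1 rot [ 3.141e+00  2.000e-03 -3.053e+00] F stand [2.1 2.  5.4] open 0.028 q [ 0.01  0.72  1.22  0.    1.2  -1.65]
```

```bash
for i in 1; do python3 -m inch '[[[0,-1,0,0],[0,0,0,0]]]' >/dev/null; python3 h.py; python3 -m inch '[[[0,-1,0,0],[0,0,0,0]]]' >/dev/null; python3 h.py; python3 -m inch '[[[0,-1,0,0],[0,0,0,0]]]' >/dev/null; python3 h.py;python3 -m inch '[[[0,-1,0,0],[0,0,0,0]]]' >/dev/null; python3 h.py; done | grep stand
```

```text
t 28.7 stand [ 14.6 -47.3] z 75.1 rot [ 3.140e+00  2.000e-03 -3.052e+00] F stand [1.4 3.9 4.7] open 0.0279 q [ 0.    0.72  1.22  0.    1.2  -1.66]
t 28.95 stand [ 14.6 -47.6] z 75.1 rot [ 3.139e+00  2.000e-03 -3.052e+00] F stand [1.6 7.1 4.6] open 0.0277 q [ 0.    0.72  1.22  0.    1.2  -1.66]
t 29.2 stand [ 14.6 -48.7] z 75.1 rot [ 3.140e+00  2.000e-03 -3.052e+00] F stand [2.3 5.3 6. ] open 0.028 q [ 0.    0.72  1.22  0.    1.2  -1.66]
t 29.45 stand [ 14.6 -50.5] z 75.1 rot [ 3.141e+00  2.000e-03 -3.052e+00] F stand [1.9 3.5 5.6] open 0.0277 q [ 0.    0.72  1.22  0.    1.2  -1.66]
```

```bash
for i in 1; do python3 -m inch '[[[0,-1,0,0],[0,0,0,0]]]' >/dev/null; python3 h.py; python3 -m inch '[[[0,-1,0,0],[0,0,0,0]]]' >/dev/null; python3 h.py; python3 -m inch '[[[0,-1,0,0],[0,0,0,0]]]' >/dev/null; python3 h.py; done | grep stand
```

```text
t 29.7 stand [ 14.6 -52.3] z 75.1 rot [-3.141e+00  1.000e-03 -3.053e+00] F stand [1.8 0.5 5.3] open 0.0276 q [-0.    0.72  1.22 -0.    1.2  -1.66]
t 29.95 stand [ 14.6 -54.3] z 75.1 rot [-3.140e+00  2.000e-03 -3.053e+00] F stand [ 1.4 -2.3  5.5] open 0.0278 q [-0.    0.72  1.22 -0.    1.2  -1.66]
t 30.2 stand [ 14.6 -56.1] z 75.0 rot [-3.139e+00  1.000e-03 -3.053e+00] F stand [ 1.3 -4.7  5.7] open 0.0277 q [-0.01  0.72  1.22 -0.    1.2  -1.66]
```

```bash
for i in 1; do python3 -m inch '[[[0,-1,0,0],[0,0,0,0]]]' >/dev/null; python3 h.py; python3 -m inch '[[[0,-1,0,0],[0,0,0,0]]]' >/dev/null; python3 h.py; done | grep stand
```

```text
t 30.45 stand [ 14.6 -56.4] z 75.1 rot [-3.140e+00  2.000e-03 -3.053e+00] F stand [ 2.3 -1.4  4.4] open 0.0276 q [-0.01  0.72  1.22 -0.    1.2  -1.67]
t 30.7 stand [ 14.6 -56.6] z 75.1 rot [-3.141e+00  2.000e-03 -3.053e+00] F stand [2.2 0.9 5.1] open 0.0275 q [-0.01  0.72  1.22 -0.    1.2  -1.67]
```

```bash
python3 -m inch '[[[0,0,0,0],[0,0,0,0],[0,0,0,0],[0,0,0,0],[0,0,0,0]]]' >/dev/null; python3 h.py
python3 - <<'E'
from h import *
c=read_camera("scene"); im=c["img"]
cv2.imwrite("pics/c10.png",cv2.resize(im[150:280,290:450],None,fx=4.6,fy=4.6,interpolation=cv2.INTER_CUBIC))
E
```

```text
0.0188
t 31.32 stand [ 14.6 -56.6] z 75.1 rot [-3.141e+00  2.000e-03 -3.053e+00] F stand [1.7 0.2 4.9] open 0.0278 q [-0.01  0.72  1.22 -0.    1.2  -1.67]
```

View pics/c10.png

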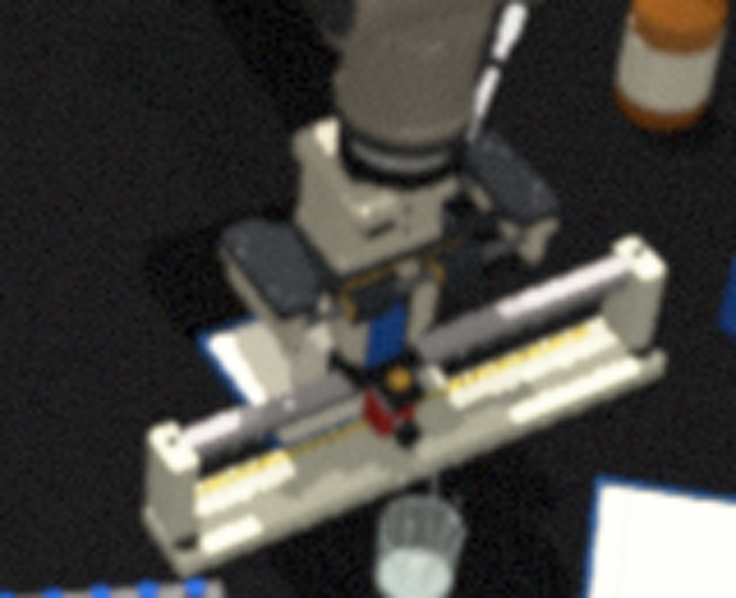

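The fingers hold the blue grip at about (388, 335). The head's brass plunger at (400, 378) is above the red click stop at (385, 412), and the carrier is still in the corner.

```bash
python3 -c "
from cell import *
print(hand_in())"
```

```text
the job is handed in; nothing more can be done
None
```

I pushed the carrier flat into the stand's corner. I then slid the spotting head into the click-stop notch and handed the job in, still holding the grip, at about 31 s of the 64 s allowed.

**Carrier:** I pushed it along the bench with two fingers to the fence, then along the fence to the side stop, then gave it a last nudge to square it. In each push the force rose sharply at the end (8–12 N). At the fence that was within 0.3 mm of where I expected it. A top picture afterwards showed the carrier snug and square. In the last scene picture it was largely hidden, but what showed was still in place.

**Head:** I held the grip at 30 N with an opening of 28 mm, which matches the grip's width. Sliding it, the side force:
- rose to about 7 N at the pin;
- fell to zero as the ball passed over it, at y ≈ -52.3 mm;
- pulled forward by about 5 N;
- settled near 0 N at y = -56.6 mm, about 4.3 mm past the pin (4.5 mm by the description).

**Disagreements:**
- **Tool height:** the reported height reads about 27 mm lower than the real fingertips. I found this by touching the bench and from the scene pictures.
- **First push:** because of that, my first push passed above the carrier without moving it. The fingers were over the plate then, but I read no contact force beyond noise (about 1 N).
- **Camera offset:** the scene camera put the stand 5–7 mm away from where the top camera did. I relied on the top camera and on touch.
- **Other things on the bench:** I did not measure their positions again at the end. The pictures showed no sign that any had moved.

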